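# Stage a tip rack against the flip stop

### The job

Get the blue tip rack into position on the staging lane: first swing the counterweighted red-handled bar up off the lane until it rests open by itself, then flip the orange stop flag fully down across the lane, and then push the rack gently along the lane until it sits against the flag. Leave the other things on the bench where they are.

Things in the scene. Friction and masses are not known exactly. Their poses are not given: they have to be found in the camera images.
- lane: Grey fixed base plate, 160 mm wide (x), 580 long (y -310 to +270). Origin on the bench, on the track's centre line; z up, +y the way racks travel, +x side away from the robot. Track floor 8 mm above the bench. White walls, tops 28 mm above the bench, inner faces 47 mm either side of centre, from y -80 to +260; they flare out to 69 mm between y -80 and -178; the floor before is open.
- bar_hinge (a point): Middle of the bar's hinge pin, between two blue cheeks beyond the far wall, at lane x +100, y -50 mm, 85 mm above the bench; the pin lies along the lane's y. Does not move relative to the lane.
- bar_grip (a point): Middle of the red round sleeve (20 mm diameter, 50 mm long, along the bar) at the bar's free end. Shut, it is level on the robot's side of the track at lane x -70 mm, 55 mm above the bench, and the 14 mm bar blocks the track at that height. Shut, it lies 170 mm from the hinge along lane -x and 30 mm below it; it goes round the hinge as the bar is raised. Open, it is about 260 mm above the bench.
- bar (a joint): Angle of the bar, rad: 0 shut across the lane (end stop), growing as the free end is lifted up and over, away from the robot, to 1.75 fully open (end stop), standing up beyond the far wall. A steel counterweight puts the balance point at about 0.8: below it the bar falls shut, above it falls open and stays. Moves freely, under 1 N lifts it at the sleeve. 0.4 kg.
- stop: Aluminium block clamped on the far wall somewhere along the lane, carrying the orange flag; fixed. Frame parallel to the lane's, origin on the track's centre line at bench height, in the middle of the flag's 24 mm width. The block spans x +54 to +98 mm (black knob to +110), y -28 to +28 mm, and reaches 64 mm above the bench.
- flag_hinge (a point): Middle of the flag's hinge pin, at x = +70 mm of the stop, 54 mm above the bench; pin along the lane's y.
- flag_tip (a point): Middle of the flag's free end, 104 mm from its hinge. The flag is a bar 24 mm wide (along the lane), 12 mm thick; its outer 70 mm carries a 34 mm deep plate on the track side. Up, the tip is about 155 mm above the bench and a rack passes below. Down, it lies level right across the track, upper (back) face 60 mm and lower edge 19 mm above the bench.
- flag (a joint): Angle of the flag, rad: 0 leaning 0.25 back (away from the robot), 0.25 upright, 1.82 fully down across the lane (end stop). A stiff hinge (0.13 N m, 1 to 3 N near the tip): it stays wherever it is left, so it must be pressed right down. Pushed from its far side towards the robot it comes over; then it is pressed from above.
- stop_face (a point): Where a rack ends up: middle of the face of the lowered flag that meets the rack, on the track's centre line, 36 mm above the bench; axes as the lane's (+y onward, through the flag). It belongs to the block, so it is there with the flag up as well.
- rack: Closed pipette tip rack to be moved: blue base, white lid, 82 mm wide (its x), 122 mm long (its y), 62 mm tall, 0.2 to 0.4 kg, loose. Origin at the middle of its underside. It starts on the open end of the track, before the bar, lying lengthwise along the lane, slightly askew.
- rack_front (a point): Middle of the rack's leading end face (its +y end), 28 mm above its underside; axes as the rack's.
- spare_rack: Bystander, loose, to be left alone: closed tip rack like the one on the lane but with a green base, 82 x 122 x 62 mm, standing on the bench beyond the lane. Origin at the middle of its underside.
- jar: Bystander, loose, to be left alone: amber jar, 64 mm diameter, 90 mm tall. Origin at the middle of its underside.
- cryo_box: Bystander, loose, to be left alone: square cardboard storage box with a pale lid, 104 x 104 x 56 mm. Origin at the middle of its underside.
- pipette: Bystander, loose, to be left alone: white hand pipette with blue plunger lying on the bench, about 250 mm long, 24 mm high. Origin at the middle of its underside.
- spray: Bystander, loose, to be left alone: blue spray bottle with white head, 60 x 85 mm, 190 mm tall. Origin at the middle of its underside.
- wash: Bystander, loose, to be left alone: clear wash bottle with bent spout, 72 mm diameter, 220 mm tall. Origin at the middle of its underside.
- pen_cup: Bystander, loose, to be left alone: clear square cup of pens, 75 x 75 x 90 mm (pens to 150 mm). Origin at the middle of its underside.
Mind the look-alikes: they are no part of the job. Leave any purple look-alike of the rack alone.

How it is judged:
By the outcome, as a careful person would: the job done as asked, in the order asked, and still so for the second after the job is handed in, with the robot touching nothing.
It also fails if it takes over 70 s, if anything falls off the work surface, if the arm or the gripper's body presses on something with over 40 N, if the wrist force passes 120 N, or if a joint passes its speed limit or range.

### The arm

A 6-joint arm with a two-finger parallel gripper is mounted at the origin on the work surface. World frame = base frame: x ahead of the robot, y to its left, z up, the work surface at z = 0. Lengths are in m, angles in rad, forces in N, time in s.
With the tool pointing down it reaches from about 0.35 to 0.85 m from the base axis. Payload 8.1 kg.
Tool frame: the origin (TCP) lies between the finger pads; the fingertips stand 11 mm ahead of it and the grasp point (between the pads) lies 8 mm behind it (tips_ahead is the z of the fingertips in the tool frame, in m); z points along the fingers, y is the line along which they close (so a half turn about z gives the same grasp; the last joint's range is limited). The gripper opens to 93 mm and grips with 3 to 60 N. Pads are 15 mm wide; open, the fingers measure 128 mm over their backs; the gripper's body (75 mm by 188 mm) begins 65 mm behind the grasp point.
Start: joints at [-1.354, 0.13, 1.488, -0, 1.523, -0.085], TCP at [0.178, -0.573, 0.23] pointing down, gripper open.
Joint ranges: [-2.96, 2.96], [-0.89, 2.26], [0.02, 2.5], [-1.34, 4.48], [0, 2.73], [-2.66, 2.66]. Speed limits (rad/s): [2.39, 2.39, 2.79, 3.14, 3.14, 3.14].

### API

Orientations are given as a rotation vector (axis times angle).
In Python, from plant import read_state, read_camera, close_job, tips_ahead gives the robot as it stands. The module is installed in compiled form; this text tells all that it offers.
- The arm moves only by the tool move_arm, never from a script. Its argument "plan" is a list of rows, each a list of 7 numbers: the turn, a rotation vector about the tool's x, y, z in units of 6 degrees (1.0 is 6 degrees), then the shift along the tool's x, y, z in units of 25 mm (1.0 is 25 mm), then the finger opening in mm, from 0 to 93. A call has exactly 10 rows; each row shifts and turns the commanded pose from where the row before left it, along the tool's axes as they then stand; what a row does not reach is not made up. A row lasts 1/10 s, in which the tool goes at most 50 mm and 8.59 degrees, less where a joint would pass 70% of its speed; a pose out of reach is approached as far as the arm can. A call is refused whole if a number of a shift passes 1 or a number of a turn 1, either way. A call with a gripper value outside its range is refused whole. The fingers move at their own pace and stop on an object; "force" is the grip in N (left out, the last holds). Time passes only in rows, so rows that do not move let the fingers close, or fill a call up. It gives the time, the measured TCP pose, the force, the opening and the grip force at its end, in the units of the state.
- read_state(): the state, without advancing time (a new reading comes with each control period).
- read_camera(name): name is "side" or "top" or "wrist"; returns a dict with "frame" (480x640x3 uint8, red, green, blue), "z_map" (480x640 float32, m along the optical axis (not along the pixel's ray), 0 where there is no reading), "fx", "fy", "cx", "cy" (pixels), "rvec" (rotation vector, rad) and "tvec" (3), from world to camera coordinates, as OpenCV has them. Camera axes: x right, y down, z forward; pixel columns grow to the right and rows downward; lengths in m; the calibration is good to about 2 mm. A picture is of the moment at which its call begins.
- close_job(): hands the job in; it is judged then, once.
The state is a dict: "t": time; "q": joint angles; "dq": joint speeds; "joint_torque": joint torques, N m; "tool_pos": TCP position; "orientation": TCP orientation; "force": force on the tool from outside, world axes, zero at the start; "wrist_torque": the same for the moment, N m; "opening": finger opening in m; "gripper_force": force on a finger pad.
Only numpy, scipy, OpenCV 4.12 (cv2) and the standard library are available. Lean on these libraries where they do the work, as an engineer would, in place of code of your own. Each camera call takes 0.05 s, during which the arm holds its last target. There are 200 camera calls.

## Working session

There is one attempt and no reset: what is moved stays moved. The work goes in short steps, Python scripts to look and compute and a tool call to move; the robot and the scene stay as the last step left them, time stands still between calls to the robot, and variables do not carry over. Pictures are saved under pics/ and viewed, at most 10 in all, crops included, and the job is handed in when it is done.

Besides the shell and the picture viewer there is one more tool, called after "Emit:" as name([rows], argument=value, ...), one row to a line, values as JSON. move_arm: Moves the arm, as the interface text tells. Its arguments: {"type":"object","properties":{"plan":{"type":"array","items":{"type":"array","items":{"type":"number"}}},"force":{"type":"number"}},"required":["plan"]}

```bash
mkdir -p pics; cat > h.py <<'E'
import numpy as np, cv2
from plant import *
from scipy.spatial.transform import Rotation as R
def cam(n):
    c=read_camera(n); c['Rm']=cv2.Rodrigues(np.array(c['rvec'],float))[0]; c['t']=np.array(c['tvec'],float).ravel(); return c
def cloud(c):
    z=c['z_map']; v,u=np.mgrid[:480,:640]
    P=np.stack([(u-c['cx'])/c['fx']*z,(v-c['cy'])/c['fy']*z,z],-1)
    W=(P-c['t'])@c['Rm']; W[z==0]=np.nan; return W
def save(c,n): cv2.imwrite('pics/'+n,c['frame'][:,:,::-1])
def proj(c,p):
    q=c['Rm']@np.array(p)+c['t']; return q[0]/q[2]*c['fx']+c['cx'],q[1]/q[2]*c['fy']+c['cy']
E
python3 - <<'E'
from h import *
a=cam('top');b=cam('side')
np.savez('c0.npz',top=cloud(a),side=cloud(b),tf=a['frame'],sf=b['frame'])
save(a,'top0.png');save(b,'side0.png')
for c in(a,b): print(-c['Rm'].T@c['t'])
s=read_state();print(s['tool_pos'],s['orientation'],R.from_rotvec(s['orientation']).as_matrix().round(3),tips_ahead)
E
```

```text
[ 0.46501486 -0.05685236  1.87105726]
[-0.40250501  0.90818619  0.94451492]
[ 0.17825416 -0.57240754  0.22871308] [-3.10430373e+00 -4.72026312e-01  1.59864828e-04] [[ 0.955  0.297 -0.   ]
 [ 0.297 -0.955  0.002]
 [ 0.    -0.002 -1.   ]] 0.011
```

View pics/top0.png

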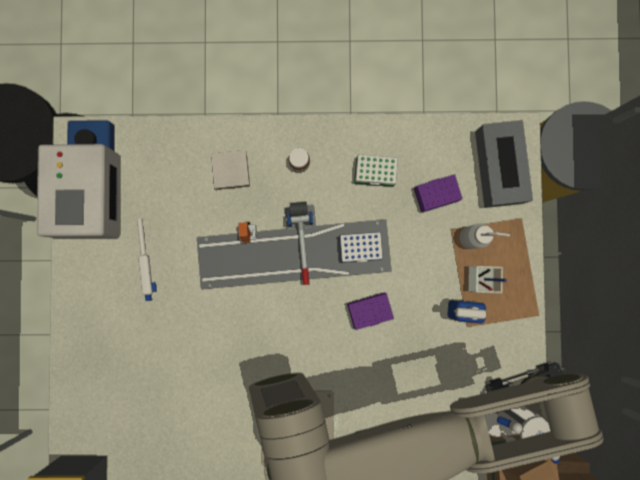

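View pics/side0.png

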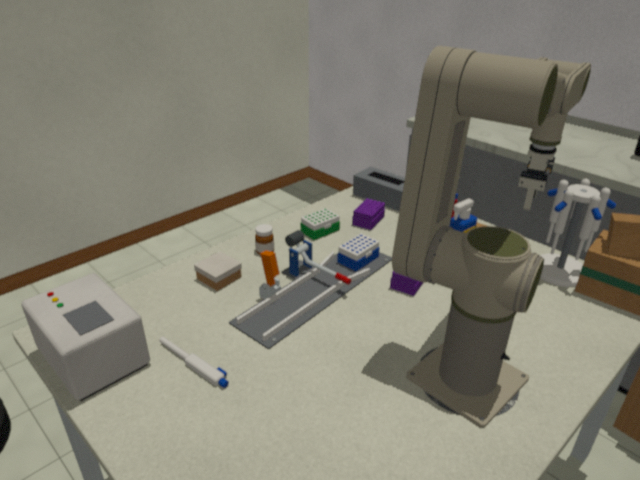

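Top view: the blue rack is at (361,248). Look-alikes are purple at (438,193) and (371,311), and the green spare at (376,170). I choose the one on the lane with the blue-dotted white lid. The bar sleeve is at (305,275) and the orange flag, standing up, is at (245,232).

```bash
cat > m.py <<'E'
from h import *
d=np.load('c0.npz');W=d['top'];f=d['tf'].astype(int);hsv=cv2.cvtColor(d['tf'],cv2.COLOR_RGB2HSV)
z=W[...,2];X=W[...,0];Y=W[...,1]
v,u=np.mgrid[:480,:640];roi=(u>185)&(u<405)&(v>205)&(v<300)
m=roi&(f.sum(2)<330)&(z<0.02)&(hsv[...,1]<60)
m=cv2.morphologyEx(m.astype(np.uint8),cv2.MORPH_OPEN,np.ones((3,3)))>0
n,l,s,c=cv2.connectedComponentsWithStats(m.astype(np.uint8))
P=W[m][:,:2]; r=cv2.minAreaRect((P*1000).astype(np.float32)); print('lane',r,cv2.boxPoints(r),np.median(z[m]))
def blob(mm,name):
    Q=W[mm&roi];Q=Q[np.isfinite(Q[:,0])];print(name,len(Q),Q.mean(0).round(4),Q.min(0).round(3),Q.max(0).round(3));return Q
H,S,V=hsv[...,0],hsv[...,1],hsv[...,2]
blob((H>4)&(H<20)&(S>150),'orange');blob(((H<4)|(H>175))&(S>150),'red')
Q=blob((z>0.06)&(z<0.08)&(u>335)&(u<390),'rack');print(cv2.minAreaRect((Q[:,:2]*1000).astype(np.float32)))
E
python3 m.py; python3 - <<'E'
import cv2
i=cv2.imread('pics/top0.png')[200:300,185:405];cv2.imwrite('pics/crop.png',cv2.resize(i,None,fx=3.5,fy=3.5,interpolation=cv2.INTER_CUBIC))
E
```

```text
lane ((549.8516845703125, 12.727935791015625), (223.6610870361328, 578.1043701171875), 4.896161079406738) [[ 413.75854  291.1806 ]
 [ 463.09985 -284.81427]
 [ 685.9448  -265.72473]
 [ 636.6035   310.27014]] 0.008079165631599827
orange 166 [0.5765 0.1426 0.1492] [0.553 0.131 0.04 ] [0.61  0.156 0.171]
red 80 [ 0.4515 -0.0261  0.0638] [ 0.43  -0.033  0.051] [ 0.472 -0.018  0.074]
rack 1097 [ 0.528  -0.1943  0.0698] [ 0.382 -0.27   0.06 ] [ 0.579 -0.131  0.08 ]
((475.8638610839844, -198.6261749267578), (202.77137756347656, 120.0497817993164), 6.416767120361328)
```

View pics/crop.png

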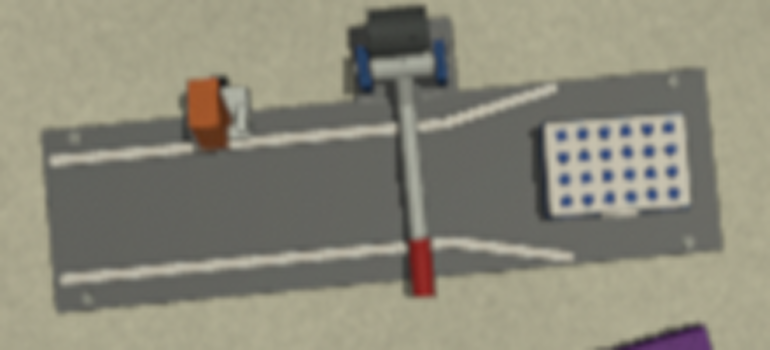

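```bash
cat > m2.py <<'E'
from h import *
d=np.load('c0.npz');W=d['top'];c=cam('top')
C=np.array([[42,130],[705,70],[722,247],[57,312.]])/3.5+[185,200]-0.36
def ray(p,z):
    o=-c['Rm'].T@c['t'];r=c['Rm'].T@[(p[0]-c['cx'])/c['fx'],(p[1]-c['cy'])/c['fy'],1];return (o+r*(z-o[2])/r[2])[:2]
P=np.array([ray(p,.008) for p in C]);L=np.array([[80,270],[80,-310],[-80,-310],[-80,270]])/1000
A=P-P.mean(0);B=L-L.mean(0);th=np.arctan2((B[:,0]*A[:,1]-B[:,1]*A[:,0]).sum(),(A*B).sum())
Rm=np.array([[np.cos(th),-np.sin(th)],[np.sin(th),np.cos(th)]]);o=P.mean(0)-Rm@L.mean(0)
print('theta',np.degrees(th),'o',o,'res mm',((Rm@L.T).T+o-P)*1000)
np.savez('lane.npz',R=Rm,o=o,th=th)
for n,p in dict(grip=(-.07,-.05),hinge=(.1,-.05)).items(): print(n,Rm@p+o)
Q=W.reshape(-1,3);l=(Q[:,:2]-o)@Rm
def sh(n,k): print(n,k.sum(),np.nanmean(l[k],0).round(4),np.nanmin(l[k],0).round(3),np.nanmax(l[k],0).round(3),Q[k,2].max())
f=d['tf'].reshape(-1,3);H=cv2.cvtColor(d['tf'],cv2.COLOR_RGB2HSV).reshape(-1,3)
sh('flag',(H[:,0]>4)&(H[:,0]<20)&(H[:,1]>150)&(Q[:,2]>.13)&(abs(l[:,0])<.15)&(abs(l[:,1])<.3))
sh('block',(Q[:,2]>.055)&(Q[:,2]<.07)&(l[:,0]>.05)&(l[:,0]<.12)&(l[:,1]>0)&(l[:,1]<.27))
k=(Q[:,2]>.06)&(Q[:,2]<.08)&(abs(l[:,0])<.07)&(l[:,1]<-.1)&(l[:,1]>-.33);sh('rack',k)
r=cv2.minAreaRect((l[k]*1000).astype(np.float32));print(r)
sh('red',((H[:,0]<4)|(H[:,0]>175))&(H[:,1]>150)&(abs(l[:,0])<.15)&(abs(l[:,1])<.3))
# side-view
S=d['side'].reshape(-1,3);l=(S[:,:2]-o)@Rm;Q=S;H=cv2.cvtColor(d['sf'],cv2.COLOR_RGB2HSV).reshape(-1,3)
sh('flag side',(H[:,0]>4)&(H[:,0]<20)&(H[:,1]>170)&(abs(l[:,0])<.15)&(abs(l[:,1])<.3)&(Q[:,2]>.06))
sh('red side',((H[:,0]<4)|(H[:,0]>175))&(H[:,1]>150)&(abs(l[:,0])<.15)&(abs(l[:,1])<.3))
E
python3 m2.py
```

```text
theta 4.90162567824807 o [0.51622419 0.02795313] res mm [[ 0.83877397  1.48440076]
 [ 3.08034368 -0.68849224]
 [-2.98263976 -1.92987326]
 [-0.93647788  1.13396473]]
grip [ 0.45075245 -0.02784517]
hinge [ 0.62013074 -0.01331949]
flag 141 [0.0725 0.1092] [0.051 0.098] [0.095 0.122] 0.17134361637165052
block 33 [0.0695 0.096 ] [0.058 0.082] [0.082 0.137] 0.06984797030833398
rack 1035 [ 0.0014 -0.2202] [-0.04 -0.28] [ 0.041 -0.161] 0.07989757200794942
((0.19416046142578125, -220.5363006591797), (118.73342895507812, 80.96155548095703), 89.63848114013672)
red 80 [-0.0691 -0.0483] [-0.091 -0.056] [-0.048 -0.041] 0.07418130210462938
flag side 364 [0.0637 0.1165] [0.041 0.097] [0.097 0.126] 0.16393532763924384
red side 77 [-0.0729 -0.0475] [-0.097 -0.122] [-0.025 -0.037] 0.06675539032941764
```

Lane: origin (0.516, 0.028), yaw 4.9°. The sleeve and rack positions match this to about 2 mm, and the stop sits at lane y≈+110 mm. I'll align the tool with the lane (tool x = lane x, tool y = −lane y) and go over the sleeve.

Emit:
move_arm([
  [0,0,1,0,0,0,60],
  [0,0,1,0,0,0,60],
  [0,0,0.06,0,0,0,60],
  [0,0,0,0.6,-1,0,60],
  [0,0,0,0.6,-1,0,60],
  [0,0,0,0.6,-1,0,60],
  [0,0,0,0.6,-1,0,60],
  [0,0,0,0.6,-1,0,60],
  [0,0,0,0.6,-1,0,60],
  [0,0,0,0.6,-1,0,60],
])

```text
t: 1.15
tool_pos: [0.2682, -0.3883, 0.2295]
orientation: [-3.138, -0.14, 0.0]
force: [0.1, -1.0, 1.2]
opening: 0.0601
gripper_force: 0.0
```

Emit:
move_arm([
  [0,0,0,0.6,-1,0,60],
  [0,0,0,0.6,-1,0,60],
  [0,0,0,0.6,-1,0,60],
  [0,0,0,0.6,-1,0,60],
  [0,0,0,0.6,-1,0,60],
  [0,0,0,0.6,-1,0,60],
  [0,0,0,0.6,-1,0,60],
  [0,0,0,0.6,-1,0,60],
  [0,0,0,0.6,-1,0,60],
  [0,0,0,0.6,-1,0,60],
])

```text
t: 2.15
tool_pos: [0.3962, -0.1264, 0.2296]
orientation: [3.138, 0.14, 0.0]
force: [-0.0, -0.3, -0.0]
opening: 0.0596
gripper_force: 0.0
```

```bash
cat > st.py <<'E'
from h import *
L=np.load('lane.npz')
s=read_state();p=np.array(s['tool_pos']);l=(p[:2]-L['o'])@L['R']
M=R.from_rotvec(s['orientation']).as_matrix();Rl=np.eye(3);Rl[:2,:2]=L['R']
print('t',s['t'],'lane mm',(l*1000).round(1),'z',(p[2]*1000).round(1),'F lane',(Rl.T@np.array(s['force'])).round(2),'open',s['opening'],s['gripper_force']);print((Rl.T@M).round(3).tolist(), np.round(s['q'],2))
E
python3 st.py
```

```text
t 2.15 lane mm [-132.8 -143.5] z 229.6 F lane [-0.06 -0.34 -0.04] open 0.059591762216549375 0.0
[[1.0, 0.004, 0.0], [0.004, -1.0, -0.0], [0.0, 0.0, -1.0]] [-0.43 -0.39  1.96 -0.    1.57  1.05]
```

Emit:
move_arm([
  [0,0,0,0.63,-0.945,0,60],
  [0,0,0,0.63,-0.945,0,60],
  [0,0,0,0.63,-0.945,0.5,60],
  [0,0,0,0.63,-0.945,0.8,60],
  [0,0,0,0,0,1,60],
  [0,0,0,0,0,1,60],
  [0,0,0,0,0,1,60],
  [0,0,0,0,0,1,60],
  [0,0,0,0,0,0.5,60],
  [0,0,0,0,0,0.5,60],
])

```text
t: 3.15
tool_pos: [0.4504, -0.0279, 0.0715]
orientation: [-3.138, -0.138, 0.001]
force: [0.3, -0.3, 0.3]
opening: 0.0601
gripper_force: 0.0
```

```bash
python3 st.py; python3 - <<'E'
from h import *
save(cam('wrist'),'w1.png')
E
```

```text
t 3.15 lane mm [-70.4 -50.1] z 71.5 F lane [ 0.28 -0.37  0.26] open 0.06005181598716571 0.0
[[1.0, 0.002, -0.0], [0.002, -1.0, 0.0], [-0.0, -0.0, -1.0]] [-0.18 -0.14  2.06  0.    1.23  1.31]
```

View pics/w1.png

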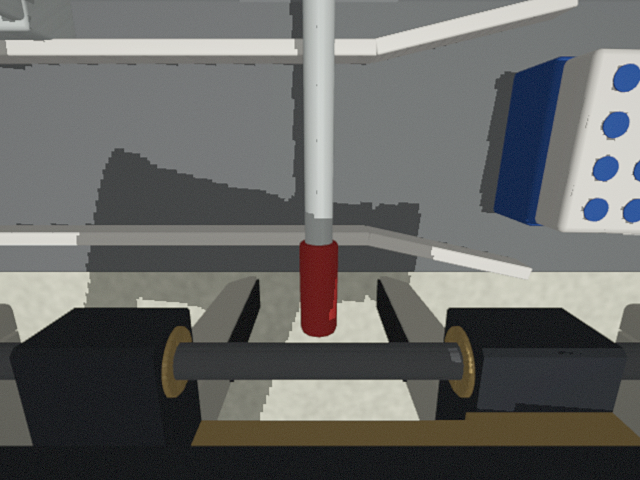

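The red sleeve at (319,288) is centred between the fingers (250, 388). I'll descend 25 mm and grip lightly.

Emit:
move_arm([
  [0,0,0,0,0,0.5,60],
  [0,0,0,0,0,0.5,60],
  [0,0,0,0,0,0,10],
  [0,0,0,0,0,0,10],
  [0,0,0,0,0,0,10],
  [0,0,0,0,0,0,10],
  [0,0,0,0,0,0,10],
  [0,0,0,0,0,0,10],
  [0,0,0,0,0,0,10],
  [0,0,0,0,0,0,10],
], force=8)

```text
t: 4.2
tool_pos: [0.4509, -0.0281, 0.0475]
orientation: [3.138, 0.135, 0.001]
force: [0.2, -1.0, 2.4]
opening: 0.0197
gripper_force: 8.0
```

```bash
python3 st.py; python3 -c "
import numpy as np
a=np.array([.0,.1,.2,.3,.4,.5,.6,.7,.8,.9,1.0,1.1,1.2,1.3,1.4,1.5])
x=-170*np.cos(a)-30*np.sin(a);z=170*np.sin(a)-30*np.cos(a)
print(np.c_[a[1:],np.diff(x)/25,-np.diff(z)/25].round(2).tolist())"
```

```text
t 4.2 lane mm [-69.9 -50.3] z 47.5 F lane [ 0.1  -1.05  2.39] open 0.0196876420780054 8.000425100326538
[[1.0, 0.001, 0.001], [0.001, -1.0, -0.0], [0.001, 0.0, -1.0]] [-0.18 -0.1   2.07 -0.    1.17  1.31]
[[0.1, -0.09, -0.68], [0.2, -0.02, -0.69], [0.3, 0.05, -0.69], [0.4, 0.12, -0.68], [0.5, 0.19, -0.66], [0.6, 0.25, -0.64], [0.7, 0.32, -0.61], [0.8, 0.38, -0.58], [0.9, 0.43, -0.54], [1.0, 0.48, -0.49], [1.1, 0.53, -0.44], [1.2, 0.57, -0.39], [1.3, 0.61, -0.33], [1.4, 0.64, -0.27], [1.5, 0.66, -0.2]]
```

Gripped, opening 20 mm as the sleeve should be. Now I'll follow the arc.

Emit:
move_arm([
  [0,0,0,-0.09,0,-0.68,10],
  [0,0,0,-0.02,0,-0.69,10],
  [0,0,0,0.05,0,-0.69,10],
  [0,0,0,0.12,0,-0.68,10],
  [0,0,0,0.19,0,-0.66,10],
  [0,0,0,0.25,0,-0.64,10],
  [0,0,0,0.32,0,-0.61,10],
  [0,0,0,0.38,0,-0.58,10],
  [0,0,0,0.43,0,-0.54,10],
  [0,0,0,0.48,0,-0.49,10],
])

```text
t: 5.2
tool_pos: [0.5032, -0.0235, 0.204]
orientation: [3.139, 0.135, -0.001]
force: [0.5, -0.9, -1.3]
opening: 0.0198
gripper_force: 8.0
```

Emit:
move_arm([
  [0,0,0,0.53,0,-0.44,10],
  [0,0,0,0.57,0,-0.39,10],
  [0,0,0,0.61,0,-0.33,10],
  [0,0,0,0.64,0,-0.27,10],
  [0,0,0,0.66,0,-0.2,10],
  [0,0,0,0,0,0,10],
  [0,0,0,0,0,0,70],
  [0,0,0,0,0,0,70],
  [0,0,0,0,0,0,70],
  [0,0,0,0,0,0,70],
])

```text
t: 6.2
tool_pos: [0.5775, -0.017, 0.2442]
orientation: [-3.139, -0.135, 0.001]
force: [0.9, -0.6, -0.4]
opening: 0.0474
gripper_force: 0.0
```

```bash
python3 st.py; python3 - <<'E'
from h import *
c=cam('side');i=c['frame'][150:390,180:500,::-1];cv2.imwrite('pics/s2.png',cv2.resize(i,None,fx=2.4,fy=2.4))
E
```

```text
t 6.2 lane mm [ 57.2 -50. ] z 244.2 F lane [ 0.88 -0.68 -0.45] open 0.04744901756672891 0.0
[[1.0, 0.0, -0.0], [0.0, -1.0, 0.0], [-0.0, -0.0, -1.0]] [-0.12  0.07  1.53  0.    1.55  1.37]
```

View pics/s2.png

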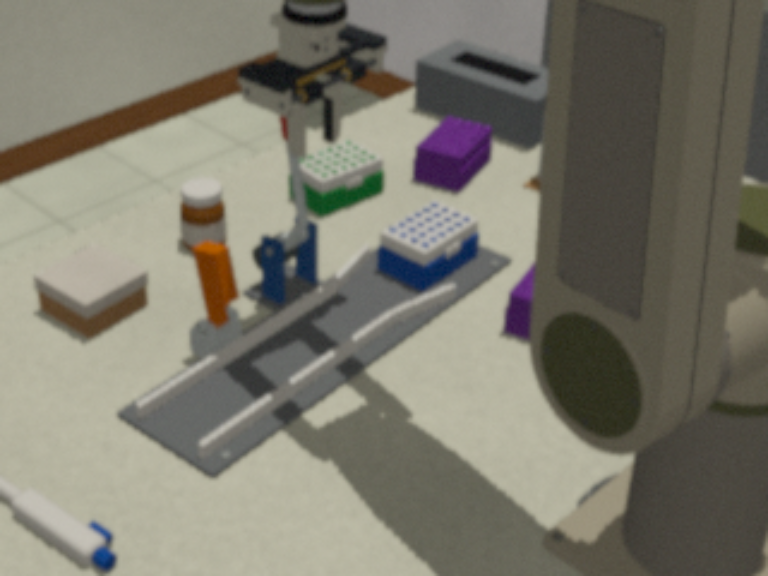

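The bar rests open, with its sleeve beyond the fingers at (285,127). The flag is still leaning back at (213,280). I'll back off toward −x, move along to the flag, and pass over and behind it.

Emit:
move_arm([
  [0,0,0,-1,0,0,70],
  [0,0,0,-1,0,0,70],
  [0,0,0,-1,0,0,70],
  [0,0,0,0,-1,0,0],
  [0,0,0,0,-1,0,0],
  [0,0,0,0,-1,0,0],
  [0,0,0,0,-1,0,0],
  [0,0,0,0,-1,0,0],
  [0,0,0,0,-1,0,0],
  [0,0,0,0,-0.5,0,0],
])

```text
t: 7.25
tool_pos: [0.4889, 0.1401, 0.2445]
orientation: [-3.138, -0.137, -0.0]
force: [-0.0, -0.5, -0.8]
opening: 0.0184
gripper_force: 0.0
```

Emit:
move_arm([
  [0,0,0,1,0,0,0],
  [0,0,0,1,0,0,0],
  [0,0,0,1,0,0,0],
  [0,0,0,1,0,0,0],
  [0,0,0,1,0,0,0],
  [0,0,0,1,0,0,0],
  [0,0,0,0.2,0,0,0],
  [0,0,0,0,0,0,0],
  [0,0,0,0,0,0,0],
  [0,0,0,0,0,0,0],
])

```text
t: 8.25
tool_pos: [0.6431, 0.1518, 0.2447]
orientation: [-3.139, -0.135, -0.0]
force: [0.3, -0.5, -0.3]
opening: 0.0003
gripper_force: 0.0
```

```bash
python3 st.py; python3 - <<'E'
from h import *
a=np.linspace(-.25,np.pi/2,21);r=80
x=70-r*np.sin(a)+6*np.cos(a)+8;z=54+r*np.cos(a)+6*np.sin(a)+11
print(x[0],z[0],x[-1],z[-1]);print(np.c_[np.diff(x)/25,-np.diff(z)/25].round(2).tolist())
# flag now from top and side, arm may shadow
L=np.load('lane.npz')
for n in('top','side','wrist'):
    c=cam(n);W=cloud(c).reshape(-1,3);H=cv2.cvtColor(c['frame'],cv2.COLOR_RGB2HSV).reshape(-1,3);l=(W[:,:2]-L['o'])@L['R']
    k=(H[:,0]>4)&(H[:,0]<20)&(H[:,1]>160)&(abs(l[:,0])<.13)&(abs(l[:,1]-.11)<.04)&(W[:,2]>.07)
    if k.sum()>5:print(n,k.sum(),l[k].min(0),l[k].max(0),np.median(l[k],0),W[k,2].max())
E
```

```text
t 8.25 lane mm [137.  112.5] z 244.7 F lane [ 0.24 -0.57 -0.34] open 0.000330426206512518 0.0
[[1.0, 0.001, 0.0], [0.001, -1.0, 0.0], [0.0, -0.0, -1.0]] [0.15 0.29 1.28 0.   1.57 1.64]
103.6057912706257 141.02856998132444 -2.0 71.0
[[-0.28, -0.08], [-0.29, -0.05], [-0.29, -0.03], [-0.29, -0.0], [-0.29, 0.02], [-0.29, 0.05], [-0.28, 0.08], [-0.27, 0.1], [-0.26, 0.13], [-0.25, 0.15], [-0.24, 0.17], [-0.22, 0.19], [-0.2, 0.21], [-0.18, 0.23], [-0.16, 0.24], [-0.14, 0.26], [-0.11, 0.27], [-0.09, 0.28], [-0.06, 0.29], [-0.04, 0.29]]
side 353 [0.04168952 0.07542771] [0.11635295 0.13931564] [0.06302068 0.11924116] 0.3442053095257067
wrist 32 [0.06516764 0.11317322] [0.0810132  0.11394407] [0.07267863 0.11317429] 0.16105090831747132
```

Behind the flag now; descend, then approach it.

Emit:
move_arm([
  [0,0,0,0,0,0.7,0],
  [0,0,0,0,0,0.7,0],
  [0,0,0,0,0,0.7,0],
  [0,0,0,0,0,0.7,0],
  [0,0,0,0,0,0.7,0],
  [0,0,0,0,0,0.65,0],
  [0,0,0,0,0,0,0],
  [0,0,0,-0.4,0,0,0],
  [0,0,0,-0.5,0,0,0],
  [0,0,0,-0.44,0,0,0],
])

```text
t: 9.4
tool_pos: [0.6106, 0.149, 0.1417]
orientation: [-3.139, -0.135, -0.002]
force: [2.0, 0.8, 1.2]
opening: 0.0006
gripper_force: 0.9
```

Emit:
move_arm([
  [0,0,0,-0.28,0,-0.08,0],
  [0,0,0,-0.29,0,-0.05,0],
  [0,0,0,-0.29,0,-0.03,0],
  [0,0,0,-0.29,0,0,0],
  [0,0,0,-0.29,0,0.02,0],
  [0,0,0,-0.29,0,0.05,0],
  [0,0,0,-0.28,0,0.08,0],
  [0,0,0,-0.27,0,0.1,0],
  [0,0,0,-0.26,0,0.13,0],
  [0,0,0,-0.25,0,0.15,0],
])

```text
t: 10.4
tool_pos: [0.5402, 0.1429, 0.131]
orientation: [3.139, 0.135, -0.0]
force: [0.7, -0.4, 1.5]
opening: 0.0004
gripper_force: 0.5
```

```bash
python3 st.py
```

```text
t 10.4 lane mm [ 33.7 112.5] z 131.0 F lane [ 0.7  -0.51  1.52] open 0.000431060300501103 0.5289997840009164
[[1.0, 0.001, -0.0], [0.001, -1.0, 0.0], [-0.0, -0.0, -1.0]] [0.17 0.09 1.72 0.   1.34 1.65]
```

The flag follows with a force of about 2 N, as expected for its hinge. I'll complete the arc and press.

Emit:
move_arm([
  [0,0,0,-0.24,0,0.17,0],
  [0,0,0,-0.22,0,0.19,0],
  [0,0,0,-0.2,0,0.21,0],
  [0,0,0,-0.18,0,0.23,0],
  [0,0,0,-0.16,0,0.24,0],
  [0,0,0,-0.14,0,0.26,0],
  [0,0,0,-0.11,0,0.27,0],
  [0,0,0,-0.09,0,0.28,0],
  [0,0,0,-0.06,0,0.29,0],
  [0,0,0,-0.04,0,0.29,0],
])

```text
t: 11.4
tool_pos: [0.5052, 0.1399, 0.0704]
orientation: [-3.139, -0.135, -0.001]
force: [-9.1, -2.1, 57.9]
opening: 0.0003
gripper_force: 31.3
```

```bash
python3 st.py
```

```text
t 11.4 lane mm [ -1.4 112.4] z 70.4 F lane [-9.21 -1.29 57.87] open 0.00025495561435867186 31.263275211676955
[[1.0, 0.001, 0.0], [0.001, -1.0, 0.0], [0.0, -0.0, -1.0]] [ 0.17  0.06  1.86 -0.    1.22  1.66]
```

The flag is down against its end stop (58 N on it). I'll lift off and go behind the rack.

Emit:
move_arm([
  [0,0,0,0,0,-0.2,0],
  [0,0,0,0,0,-0.8,0],
  [0,0,0,0,0,-1,0],
  [0,0,0,0,0,-1,0],
  [0,0,0,0,0,-1,0],
  [0,0,0,0,1,-1,0],
  [0,0,0,0,1,-0.5,0],
  [0,0,0,0,1,0,0],
  [0,0,0,0,1,0,0],
  [0,0,0,0,1,0,0],
])

```text
t: 12.4
tool_pos: [0.5157, 0.0144, 0.2078]
orientation: [-3.139, -0.135, 0.0]
force: [-0.1, -0.2, 0.3]
opening: 0.0005
gripper_force: 0.0
```

Emit:
move_arm([
  [0,0,0,0,1,0,0],
  [0,0,0,0,1,0,0],
  [0,0,0,0,1,0,0],
  [0,0,0,0,1,0,0],
  [0,0,0,0,1,0,0],
  [0,0,0,0,1,0,0],
  [0,0,0,0,1,0,0],
  [0,0,0,0,1,0,0],
  [0,0,0,0,1,0,0],
  [0,0,0,0,1,0,0],
])

```text
t: 13.4
tool_pos: [0.5371, -0.2347, 0.2074]
orientation: [-3.138, -0.135, 0.001]
force: [-0.4, -0.7, -0.1]
opening: 0.0008
gripper_force: 0.0
```

Emit:
move_arm([
  [0,0,0,0,1,0,0],
  [0,0,0,0,1,0,0],
  [0,0,0,0,0.4,0,0],
  [0,0,0,0,0,0,0],
  [0,0,0,0,0,0,0],
  [0,0,0,0,0,0,0],
  [0,0,0,0,0,0,0],
  [0,0,0,0,0,0,0],
  [0,0,0,0,0,0,0],
  [0,0,0,0,0,0,0],
])

```text
t: 14.4
tool_pos: [0.5425, -0.2933, 0.2083]
orientation: [3.139, 0.136, 0.0]
force: [-0.4, -0.1, 0.1]
opening: 0.0002
gripper_force: 0.0
```

```bash
python3 st.py; python3 - <<'E'
from h import *
L=np.load('lane.npz')
b=cam('side');i=b['frame'][150:390,180:500,::-1];cv2.imwrite('pics/s3.png',cv2.resize(i,None,fx=2.4,fy=2.4))
c=cam('top');W=cloud(c).reshape(-1,3);l=(W[:,:2]-L['o'])@L['R']
H=cv2.cvtColor(c['frame'],cv2.COLOR_RGB2HSV).reshape(-1,3)
k=(H[:,0]>4)&(H[:,0]<20)&(H[:,1]>150)&(abs(l[:,0])<.13)&(abs(l[:,1]-.11)<.05)
print('flag',k.sum(),l[k].min(0).round(3),l[k].max(0).round(3),np.median(l[k],0).round(4),np.median(W[k,2]))
E
```

```text
t 14.4 lane mm [  -1.2 -322.4] z 208.3 F lane [-0.36 -0.09  0.1 ] open 0.0001984619256117844 0.0
[[1.0, 0.001, 0.0], [0.001, -1.0, -0.0], [0.0, 0.0, -1.0]] [-0.58  0.19  1.47  0.    1.49  0.91]
flag 279 [-0.032  0.098] [0.07  0.122] [0.0162 0.1104] 0.059991481706194914
```

View pics/s3.png

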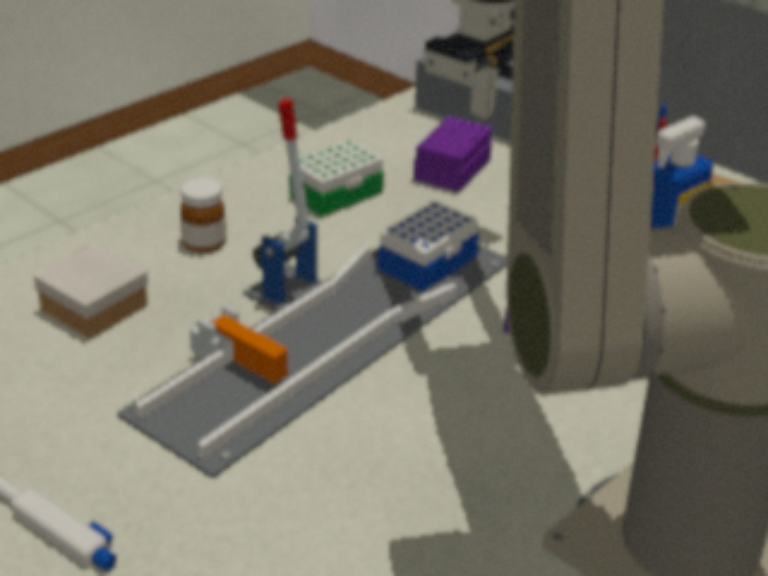

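The flag is down and level: z is 60 mm, it spans lane y 98–122 and sits at (250,350). The bar stands open at (295,160). I'll descend behind the rack and push at 75 mm/s.

Emit:
move_arm([
  [0,0,0,0,0,0.8,0],
  [0,0,0,0,0,0.8,0],
  [0,0,0,0,0,0.8,0],
  [0,0,0,0,0,0.8,0],
  [0,0,0,0,0,0.8,0],
  [0,0,0,0,0,0.8,0],
  [0,0,0,0,0,0.8,0],
  [0,0,0,0.05,0,0.68,0],
  [0,0,0,0,0,0,0],
  [0,0,0,0,-0.1,0,0],
])

```text
t: 15.5
tool_pos: [0.5434, -0.2911, 0.0512]
orientation: [-3.139, -0.135, 0.001]
force: [-0.6, 1.2, -1.0]
opening: 0.0007
gripper_force: 0.0
```

Emit:
move_arm([
  [0,0,0,0,-0.2,0,0],
  [0,0,0,0,-0.2,0,0],
  [0,0,0,0,-0.2,0,0],
  [0,0,0,0,-0.2,0,0],
  [0,0,0,0,-0.2,0,0],
  [0,0,0,0,-0.25,0,0],
  [0,0,0,0,-0.3,0,0],
  [0,0,0,0,-0.3,0,0],
  [0,0,0,0,-0.3,0,0],
  [0,0,0,0,-0.3,0,0],
])

```text
t: 16.5
tool_pos: [0.5384, -0.2296, 0.0515]
orientation: [3.138, 0.135, 0.001]
force: [0.5, -3.7, 2.6]
opening: 0.0004
gripper_force: 2.0
```

```bash
python3 st.py; cat > rk.py <<'E'
from h import *
L=np.load('lane.npz');c=cam('top');W=cloud(c).reshape(-1,3);l=(W[:,:2]-L['o'])@L['R']
f=c['frame'].reshape(-1,3).astype(int)
k=(W[:,2]>.062)&(W[:,2]<.076)&(abs(l[:,0])<.062)&(l[:,1]<.14)&(l[:,1]>-.33)
print('lid',k.sum(),l[k].min(0).round(3),l[k].max(0).round(3),cv2.minAreaRect((l[k]*1000).astype(np.float32)))
E
python3 rk.py
```

```text
t 16.5 lane mm [ 1.000e-01 -2.585e+02] z 51.5 F lane [ 0.19 -3.76  2.64] open 0.0003783515411791888 2.040103979779815
[[1.0, 0.001, 0.001], [0.001, -1.0, -0.001], [0.001, 0.001, -1.0]] [-0.49  0.24  1.7  -0.    1.2   0.99]
lid 484 [-0.038 -0.24 ] [0.061 0.13 ] ((11.044750213623047, -55.14884948730469), (372.648681640625, 93.52436828613281), 88.67047882080078)
```

Emit:
move_arm([
  [0,0,0,0,-0.3,0,0],
  [0,0,0,0,-0.3,0,0],
  [0,0,0,0,-0.3,0,0],
  [0,0,0,0,-0.3,0,0],
  [0,0,0,0,-0.3,0,0],
  [0,0,0,0,-0.3,0,0],
  [0,0,0,0,-0.3,0,0],
  [0,0,0,0,-0.3,0,0],
  [0,0,0,0,-0.3,0,0],
  [0,0,0,0,-0.3,0,0],
])

```text
t: 17.55
tool_pos: [0.5318, -0.1547, 0.0512]
orientation: [3.139, 0.135, 0.0]
force: [0.2, -5.2, 3.2]
opening: 0.0004
gripper_force: 2.6
```

```bash
python3 st.py; python3 - <<'E'
from h import *
i=cam('top')['frame'][200:300,185:405,::-1];cv2.imwrite('pics/t4.png',cv2.resize(i,None,fx=3.5,fy=3.5))
E
```

```text
t 17.55 lane mm [-1.000e-01 -1.833e+02] z 51.2 F lane [-0.2  -5.19  3.15] open 0.00043381050694871854 2.6020155913829512
[[1.0, 0.001, 0.0], [0.001, -1.0, -0.0], [0.0, 0.0, -1.0]] [-0.38  0.17  1.79 -0.    1.19  1.11]
```

View pics/t4.png

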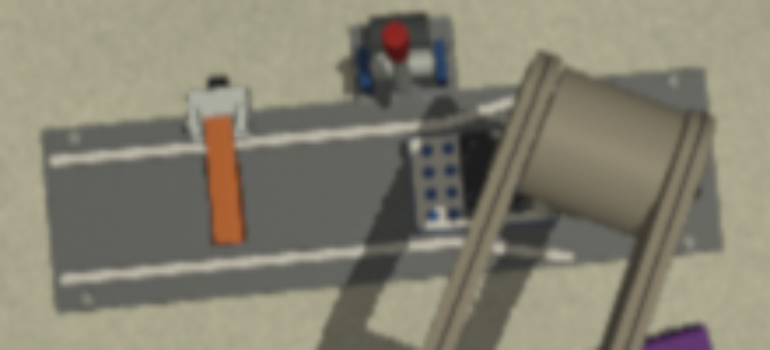

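The rack is straight, its front at (412,190) between the walls, with the flag at (225,180) ahead. I'll keep pushing.

Emit:
move_arm([
  [0,0,0,0,-0.3,0,0],
  [0,0,0,0,-0.3,0,0],
  [0,0,0,0,-0.3,0,0],
  [0,0,0,0,-0.3,0,0],
  [0,0,0,0,-0.3,0,0],
  [0,0,0,0,-0.3,0,0],
  [0,0,0,0,-0.3,0,0],
  [0,0,0,0,-0.3,0,0],
  [0,0,0,0,-0.3,0,0],
  [0,0,0,0,-0.3,0,0],
])

```text
t: 18.6
tool_pos: [0.5251, -0.0798, 0.051]
orientation: [-3.139, -0.135, 0.0]
force: [0.9, -3.4, 1.0]
opening: 0.0007
gripper_force: 1.7
```

Emit:
move_arm([
  [0,0,0,0,-0.25,0,0],
  [0,0,0,0,-0.25,0,0],
  [0,0,0,0,-0.25,0,0],
  [0,0,0,0,-0.25,0,0],
  [0,0,0,0,-0.2,0,0],
  [0,0,0,0,-0.2,0,0],
  [0,0,0,0,-0.2,0,0],
  [0,0,0,0,-0.2,0,0],
  [0,0,0,0,-0.15,0,0],
  [0,0,0,0,-0.1,0,0],
])

```text
t: 19.6
tool_pos: [0.5208, -0.029, 0.0511]
orientation: [-3.139, -0.136, 0.0]
force: [0.0, -1.9, 1.5]
opening: 0.0003
gripper_force: 1.1
```

```bash
python3 st.py; python3 - <<'E'
from h import *
c=cam('top');i=c['frame'][200:300,185:405,::-1];cv2.imwrite('pics/t5.png',cv2.resize(i,None,fx=3.5,fy=3.5))
L=np.load('lane.npz');W=cloud(c).reshape(-1,3);l=(W[:,:2]-L['o'])@L['R']
k=(W[:,2]>.066)&(W[:,2]<.073)&(abs(l[:,0])<.03)&(l[:,1]<.12)&(l[:,1]>-.1)
print('lid',k.sum(),l[k].min(0).round(3),l[k].max(0).round(3))
E
```

```text
t 19.6 lane mm [ -0.3 -57.1] z 51.1 F lane [-0.16 -1.9   1.54] open 0.0003158146863428717 1.1426040035939877
[[1.0, 0.001, -0.0], [0.001, -1.0, 0.0], [-0.0, -0.0, -1.0]] [-0.15  0.08  1.88  0.    1.18  1.33]
lid 142 [-0.029  0.045] [0.029 0.119]
```

View pics/t5.png

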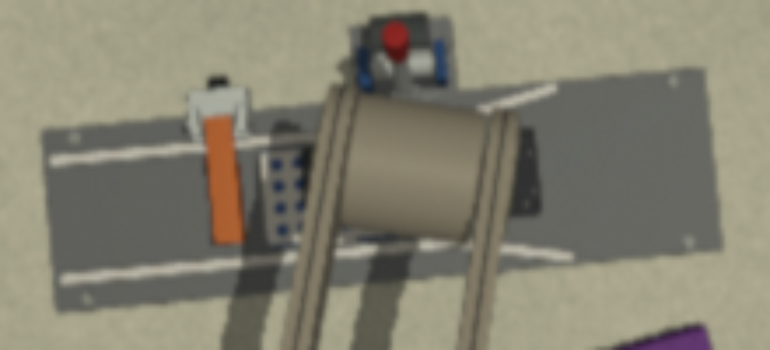

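The rack front is at (262,195), about 16 mm short of the flag at (240,195). I'll close in slowly.

Emit:
move_arm([
  [0,0,0,0,-0.06,0,0],
  [0,0,0,0,-0.06,0,0],
  [0,0,0,0,-0.06,0,0],
  [0,0,0,0,-0.06,0,0],
  [0,0,0,0,-0.06,0,0],
  [0,0,0,0,-0.06,0,0],
  [0,0,0,0,-0.06,0,0],
  [0,0,0,0,-0.06,0,0],
  [0,0,0,0,-0.06,0,0],
  [0,0,0,0,-0.02,0,0],
])

```text
t: 20.65
tool_pos: [0.5196, -0.0153, 0.0511]
orientation: [-3.139, -0.135, 0.0]
force: [0.3, -1.6, -0.3]
opening: 0.0004
gripper_force: 0.8
```

Emit:
move_arm([
  [0,0,0,0,-0.01,0,0],
  [0,0,0,0,-0.01,0,0],
  [0,0,0,0,-0.01,0,0],
  [0,0,0,0,-0.01,0,0],
  [0,0,0,0,-0.01,0,0],
  [0,0,0,0,-0.01,0,0],
  [0,0,0,0,-0.01,0,0],
  [0,0,0,0,-0.01,0,0],
  [0,0,0,0,0,0,0],
  [0,0,0,0,0,0,0],
])

```text
t: 21.65
tool_pos: [0.5195, -0.0134, 0.0511]
orientation: [-3.139, -0.135, 0.0]
force: [-0.6, -1.3, -1.0]
opening: 0.0005
gripper_force: 0.7
```

Emit:
move_arm([
  [0,0,0,0,-0.01,0,0],
  [0,0,0,0,-0.01,0,0],
  [0,0,0,0,-0.01,0,0],
  [0,0,0,0,-0.01,0,0],
  [0,0,0,0,-0.01,0,0],
  [0,0,0,0,-0.01,0,0],
  [0,0,0,0,-0.01,0,0],
  [0,0,0,0,-0.01,0,0],
  [0,0,0,0,0,0,0],
  [0,0,0,0,0,0,0],
])

```text
t: 22.65
tool_pos: [0.5193, -0.0114, 0.0511]
orientation: [-3.139, -0.135, 0.0]
force: [1.4, -1.4, 0.3]
opening: 0.0006
gripper_force: 0.7
```

Emit:
move_arm([
  [0,0,0,0,-0.01,0,0],
  [0,0,0,0,-0.01,0,0],
  [0,0,0,0,-0.01,0,0],
  [0,0,0,0,-0.01,0,0],
  [0,0,0,0,-0.01,0,0],
  [0,0,0,0,-0.01,0,0],
  [0,0,0,0,-0.01,0,0],
  [0,0,0,0,-0.01,0,0],
  [0,0,0,0,0,0,0],
  [0,0,0,0,0,0,0],
])

```text
t: 23.65
tool_pos: [0.5194, -0.0098, 0.0513]
orientation: [3.138, 0.135, 0.001]
force: [0.2, -4.3, 0.3]
opening: 0.0004
gripper_force: 2.4
```

```bash
python3 st.py; python3 - <<'E'
from h import *
c=cam('top');L=np.load('lane.npz')
def P(x,y,z): 
    w=L['R']@[x,y]+L['o'];return proj(c,[w[0],w[1],z])
# brightness profile along lane at height .06..: flag rear edge and lid front
for y in np.arange(.06,.112,.003):
    print(int(y*1000),[c['frame'][int(round(P(x,y,.065)[1])),int(round(P(x,y,.065)[0]))].tolist() for x in(-.02,.01)])
E
```

```text
t 23.65 lane mm [ -0.  -37.9] z 51.3 F lane [-0.18 -4.32  0.26] open 0.0003645410703007183 2.388513071600755
[[1.0, 0.0, 0.0], [0.0, -1.0, -0.0], [0.0, 0.0, -1.0]] [-0.12  0.08  1.88 -0.    1.18  1.37]
60 [[119, 113, 94], [84, 79, 66]]
63 [[130, 122, 102], [47, 48, 51]]
66 [[125, 118, 100], [45, 53, 67]]
69 [[108, 104, 92], [80, 82, 84]]
72 [[105, 102, 93], [101, 99, 92]]
75 [[106, 103, 94], [100, 98, 91]]
78 [[103, 101, 92], [68, 72, 79]]
81 [[101, 99, 92], [39, 49, 70]]
84 [[101, 99, 92], [43, 51, 71]]
87 [[104, 102, 93], [72, 75, 80]]
90 [[106, 104, 94], [99, 97, 91]]
93 [[104, 101, 90], [101, 98, 90]]
96 [[90, 77, 66], [109, 80, 62]]
99 [[90, 57, 37], [159, 90, 50]]
102 [[102, 57, 30], [173, 97, 50]]
105 [[135, 76, 40], [172, 96, 50]]
108 [[164, 92, 48], [171, 95, 50]]
111 [[171, 96, 50], [170, 95, 49]]
```

Force is rising, so contact has begun. One more millimetre to seat it squarely.

Emit:
move_arm([
  [0,0,0,0,-0.01,0,0],
  [0,0,0,0,-0.01,0,0],
  [0,0,0,0,-0.01,0,0],
  [0,0,0,0,-0.01,0,0],
  [0,0,0,0,0,0,0],
  [0,0,0,0,0,0,0],
  [0,0,0,0,0,0,0],
  [0,0,0,0,0,0,0],
  [0,0,0,0,0,0,0],
  [0,0,0,0,0,0,0],
])

```text
t: 24.7
tool_pos: [0.5194, -0.0096, 0.0515]
orientation: [3.137, 0.135, 0.001]
force: [0.0, -9.1, 0.4]
opening: 0.0004
gripper_force: 4.7
```

Seated: 9 N with no further motion. Back off gently, then lift clear.

Emit:
move_arm([
  [0,0,0,0,0.05,0,0],
  [0,0,0,0,0.1,0,0],
  [0,0,0,0,0.3,0,0],
  [0,0,0,0,0.6,0,0],
  [0,0,0,0,0.8,0,0],
  [0,0,0,0,1,0,0],
  [0,0,0,0,0.6,0,0],
  [0,0,0,0,0,-0.6,0],
  [0,0,0,0,0,-1,0],
  [0,0,0,0,0,-1,0],
])

```text
t: 25.7
tool_pos: [0.5261, -0.0942, 0.1172]
orientation: [-3.138, -0.134, 0.001]
force: [0.4, -0.2, -0.1]
opening: 0.0007
gripper_force: 0.0
```

Emit:
move_arm([
  [0,0,0,0,0,-1,0],
  [0,0,0,0,0,-1,0],
  [0,0,0,0,0,-1,0],
  [0,0,0,0,1,0,0],
  [0,0,0,0,1,0,0],
  [0,0,0,0,1,0,0],
  [0,0,0,0,1,0,0],
  [0,0,0,0,1,0,0],
  [0,0,0,0,1,0,0],
  [0,0,0,0,0,0,0],
])

```text
t: 26.7
tool_pos: [0.5394, -0.2461, 0.192]
orientation: [3.138, 0.132, 0.001]
force: [-0.1, 0.2, -0.6]
opening: -0.0001
gripper_force: 0.0
```

```bash
python3 st.py; python3 - <<'E'
from h import *
c=cam('top');i=c['frame'][140:320,185:405,::-1];cv2.imwrite('pics/t6.png',cv2.resize(i,None,fx=3.3,fy=3.3))
L=np.load('lane.npz');W=cloud(c).reshape(-1,3);l=(W[:,:2]-L['o'])@L['R']
k=(W[:,2]>.065)&(W[:,2]<.075)&(abs(l[:,0])<.05)&(l[:,1]<.12)&(l[:,1]>-.08)
print('lid',k.sum(),l[k].min(0).round(3),l[k].max(0).round(3),cv2.minAreaRect((l[k]*1000).astype(np.float32)))
E
```

```text
t 26.7 lane mm [  -0.3 -275. ] z 192.0 F lane [-0.04  0.18 -0.64] open -0.00011239461517157875 0.0
[[1.0, -0.002, 0.001], [-0.002, -1.0, -0.001], [0.001, 0.001, -1.0]] [-0.51  0.13  1.56 -0.    1.45  0.97]
lid 805 [-0.038 -0.022] [0.048 0.12 ] ((2.0955963134765625, 48.640289306640625), (143.15016174316406, 83.04530334472656), 85.8889389038086)
```

View pics/t6.png

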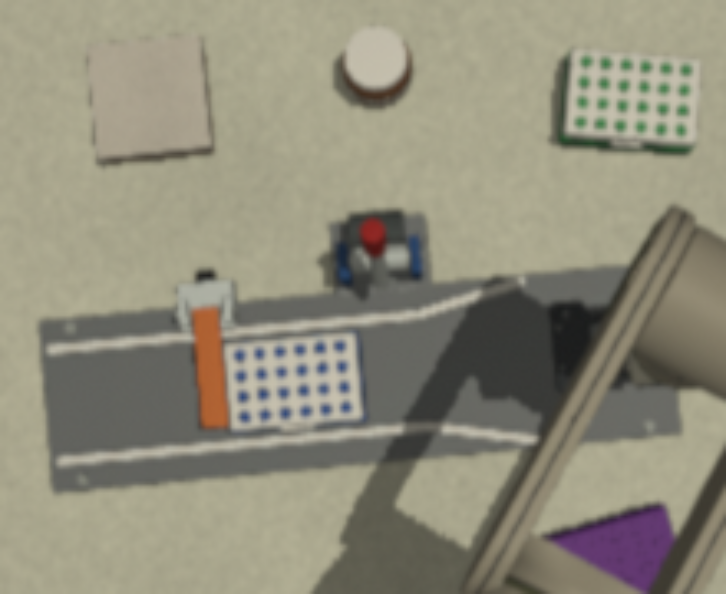

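The rack at (295,382) sits square against the flag at (212,370), the bar is open at (373,240), and the bystanders in view have not moved. Handing in.

```bash
python3 -c "
from plant import *
print(close_job())"
```

```text
the job is handed in; nothing more can be done
None
```

The job is done and handed in at about 27 s: the bar rests open, the flag is fully down, and the blue rack sits against it; nothing else was touched, though the last picture did not take in every bystander.

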